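Tighten the air-line coupling and start the pump

TASK

The brass coupling nut on the air line has worked loose: turn it clockwise by hand until its yellow pointer reaches the white tick, then use the wrench, not your fingers, to tighten it on until the pointer reaches the red tick. Lay the wrench back flat across its blue rest, between the lips, and only then push the pump's toggle switch over to on. Leave the tub, the vials and the scraper where they are.

Things in the scene. Friction and masses are not known exactly. Their poses are not given: they have to be found in the camera images.
- union: Grey air-line union fixed to the shelf, 80 x 80 x 36 mm; origin: centre of underside, on the nut's vertical axis. Black collar on top (radius 60, top z 40 mm) with a white tick at +0.40 rad and a red tick at -0.40 rad from this +x. A white hose tail (max 21 mm thick) rises through the nut to z 98 mm. A pipe leaves at +x (to 90 mm, under 27 mm high).
- hex_nut (a point): Brass hex nut, 32 mm across flats, 37 across corners, 22 high; origin at its centre, 59 mm above the shelf; only a 12 mm radius neck between it and the collar. Its +x is the outward normal of one flat and carries the yellow pointer, a thin strip over the collar to 44 mm out (can be passed through). Other flats every 60 deg. Stiff (0.25 N m), stays where left.
- coupling (a joint): Angle of the hex nut in rad, growing as the nut is turned clockwise seen from above (tightening). It starts loose at 0.05 to 0.45; the pointer is on the white tick at 1.35 and on the red tick at 2.15; the thread ends at 2.30. The pointer stands at angle 1.75 minus this value in the union's frame.
- wrench: Loose steel open-end wrench, red handle end, 12 mm thick, 0.16 kg; origin on the underside at the grip point, +x to the jaws, z up. Handle 14 mm wide, x -87 to +69 mm; head from +68 mm, up to 61 mm wide; slot 34.4 mm wide between faces parallel to x, throat at x = +84.5 mm, faces to +123 mm, then flared tips to +131 mm. Lies on its rest, underside 28 mm above the shelf.
- wrench_grip (a point): Point to grip the wrench, on the handle at mid-thickness (6 mm above the wrench's underside), about at its centre of mass.
- wrench_jaw (a point): Centre of the wrench's slot at mid-thickness, 105 mm ahead of wrench_grip: it lies on the nut's axis when the wrench is on the nut. The jaw faces must then be parallel to two of the nut's flats.
- rest: Blue plastic wrench rest fixed to the shelf, 120 (x) x 74 (y) mm, base 6 mm; origin: centre of underside. Two cross-bars, 14 mm thick, at x = +40 and -40 mm, tops at z 28 mm, carry the wrench lying along x with its grip point above the origin; lips at the bars' ends (|y| 26 to 37 mm) rise to z 36 mm. Fingers fit in the 66 mm gap between the bars.
- pump: Black plastic air pump fixed to the shelf, 140 (x) x 95 (y) x 55 mm, origin at the centre of its underside, z up. A grey switch block, 70 x 50 x 25 mm, stands on its top (z 55 to 80 mm) centred at x = +10 mm.
- switch_tip (a point): Centre of the red ball (26 mm diameter) at the end of the pump's toggle lever, 50 mm from its pivot, which lies along the pump's y axis at x = +10, z = 77 mm in the pump's frame.
- switch (a joint): Angle of the toggle lever in rad: 0 is off (leaning 0.5 rad from vertical to the pump's -x), 1.0 is fully on (leaning 0.5 rad to the pump's +x). It stays where it is left; about 1.5 N at the ball moves it.
- tub: Green plastic flip-top tub, closed, 106 x 81 x 82 mm, loose; origin at the centre of its underside.
- vials: White plastic stand 50 x 100 mm with two glass test vials with blue caps, 92 mm high, loose, in one piece; origin at the centre of its underside.
- scraper: Flat stainless steel scraper, 195 mm long, up to 55 mm wide, 12 mm high, lying loose; its long axis is its x; origin near its middle, underneath.
Mind the look-alikes: they are no part of the job. Leave any orange look-alike of the pump alone.

How it is judged:
By the outcome, as a careful person would: the job done as asked, in the order asked, and still so for the second after the job is handed in, with the robot touching nothing.
It also fails if it takes over 72 s, if anything falls off the work surface, if the arm or the gripper's body presses on something with over 40 N, if the wrist force passes 120 N, or if a joint passes its speed limit or range.

ROBOT

A 6-joint arm with a two-finger parallel gripper is mounted at the origin on the work surface. World frame = base frame: x ahead of the robot, y to its left, z up, the work surface at z = 0. Lengths are in mm, angles in rad, forces in N, time in s.
With the tool pointing down it reaches from about 350 to 775 mm from the base axis. Payload 7.3 kg.
Tool frame: the origin (TCP) lies at the very end of the fingers, on their centre line; the grasp point (between the pads) lies 19 mm behind it; z points along the fingers, y is the line along which they close (so a half turn about z gives the same grasp; the last joint's range is limited). The gripper opens to 92 mm and grips with 3 to 60 N. Pads are 19 mm wide; open, the fingers measure 130 mm over their backs; the gripper's body (75 mm by 190 mm) begins 47 mm behind the grasp point.
Start: joints at [-1.309, 0.342, 1.524, -0, 1.275, -0.146], TCP at [208.234, -481.958, 226.741] pointing down, gripper open.
Joint ranges: [-2.53, 2.53], [-0.77, 2.02], [0.04, 2.7], [-1, 4.14], [0.28, 2.66], [-3.11, 3.11]. Speed limits (rad/s): [2.57, 2.57, 3.14, 3.14, 3.14, 3.14].

INTERFACE

Orientations are given as [roll, pitch, yaw] about the fixed x, y, z axes, in that order (R = Rz(yaw) Ry(pitch) Rx(roll)).
In Python, from plant import bot gives the robot as it stands.
- The arm moves only by the tool send_rows, never from a script. Its argument "rows" is a list of rows, each an object of numbers: "x", "y", "z": the shift along the tool's x, y, z in units of 0.2 m (1.0 is 0.2 m); "ax", "ay", "az": the turn, a rotation vector about the tool's x, y, z in units of 60 degrees (1.0 is 60 degrees); "jaw": the opening, from -1 (shut) to 1 (fully open), so that 0 is half open. In form: [{"x": .., "y": .., "z": .., "ax": .., "ay": .., "az": .., "jaw": ..}, ...]. A call has exactly 10 rows; each row is the pose to reach, as a shift and turn from the pose commanded when the call began, along the tool's axes at that moment; what a row does not reach only later rows make up. A row lasts 1/8 s, in which the tool goes at most 62.5 mm and 10.7 degrees, less where a joint would pass 70% of its speed; a pose out of reach is approached as far as the arm can. A call with a number of a shift or a turn outside -1 to 1 is refused whole. A call with a gripper value outside its range is refused whole. The fingers move at their own pace and stop on an object; the grip force is fixed at half the most. Time passes only in rows, so rows that repeat a pose let the fingers close, or fill a call up. It gives the time, the measured TCP pose, the force, the opening and the grip force at its end, in the units of the state.
- bot.get_obs(): the state, without advancing time (a new reading comes with each control period).
- bot.capture(name): name is "side" or "top" or "wrist"; returns (picture, depth): 420x560x3 uint8, red, green, blue; 420x560 float32, mm along the optical axis (not along the pixel's ray), 0 where there is no reading.
- bot.camera_model(name): a dict with "vertical_fov" (degrees; the focal length in pixels is half the picture's height over the tangent of half this angle, whatever the lens; pixels are square), "cx", "cy" (the principal point, pixels), "k1" (the pictures are not rectified: a ray, as slopes to the right and down, at radius r is drawn at 1 + k1 r^2 times it, then the intrinsics apply), "R" (3x3) and "t" (3): a world point X has camera coordinates R X + t; the wrist camera has in their place "T_tool_cam" (4x4, takes a point from camera to tool coordinates, whose origin is the TCP and whose axes are the flange's). Camera axes: x right, y down, z forward; pixel columns grow to the right and rows downward; lengths in mm; the calibration is good to about 2 mm. A picture is of the moment at which its call begins: read the wrist's pose just before it. camera_model takes no time and is no camera call.
- bot.close_job(): hands the job in; it is judged then, once.
The state is a dict: "time": time; "joint_positions": joint angles; "dq": joint speeds; "tau": joint torques, N m; "tool_pos": TCP position; "tcp_rot": TCP orientation; "contact_force": force on the tool from outside, world axes, zero at the start; "moment": the same for the moment, N m; "grip_width": finger opening in mm; "finger_force": force on a finger pad.
Only numpy, scipy, OpenCV 4.12 (cv2) and the standard library are available. Lean on these libraries where they do the work, as an engineer would, in place of code of your own. Each camera call takes 0.05 s, during which the arm holds its last target. There are 200 camera calls.

## Working session

There is one attempt and no reset: what is moved stays moved. The work goes in short steps, Python scripts to look and compute and a tool call to move; the robot and the scene stay as the last step left them, time stands still between calls to the robot, and variables do not carry over. Pictures are saved under pics/ and viewed, at most 10 in all, crops included, and the job is handed in when it is done.

Besides the shell and the picture viewer there is one more tool, called as name(argument=value, ...) on one line, values as JSON. send_rows: Moves the arm, as the interface text tells. Its arguments: {"type":"object","properties":{"rows":{"type":"array","items":{"type":"object","properties":{"x":{"type":"number","minimum":-1,"maximum":1},"y":{"type":"number","minimum":-1,"maximum":1},"z":{"type":"number","minimum":-1,"maximum":1},"ax":{"type":"number","minimum":-1,"maximum":1},"ay":{"type":"number","minimum":-1,"maximum":1},"az":{"type":"number","minimum":-1,"maximum":1},"jaw":{"type":"number"}}}}},"required":["rows"]}

```bash
ls; mkdir -p pics; python3 - <<'E'
from plant import bot
import cv2, numpy as np
o=bot.get_obs(); print(o)
for n in ("top","side"):
    p,d=bot.capture(n); cv2.imwrite(f"pics/{n}0.png",cv2.resize(p[:,:,::-1],(800,600),interpolation=cv2.INTER_CUBIC)); np.savez(f"{n}0.npz",p=p,d=d)
    print(n,bot.camera_model(n))
print(bot.camera_model("wrist"))
E
```

```text
pics
{'time': 0.0, 'joint_positions': array([-1.30902254e+00,  3.42738259e-01,  1.52503782e+00, -3.56098124e-06,
        1.27539359e+00, -1.45996933e-01]), 'dq': array([-9.87679591e-05, -3.86795357e-04, -2.08251836e-03,  5.99585623e-05,
        3.90930223e-05, -9.37481921e-05]), 'tau': array([ 8.06163916e-04, -4.31237125e+01, -2.44215292e+01,  7.19665736e-02,
        5.59730467e-02, -1.35952723e-04]), 'tool_pos': array([ 208.10813704, -481.53873858,  226.0296409 ]), 'tcp_rot': array([-3.14003191e+00, -2.26054330e-04,  4.07771579e-01]), 'contact_force': array([1.17866077, 0.03390234, 0.28652494]), 'moment': array([-0.03129843,  0.02257164,  0.01471209]), 'finger_force': 0.0, 'grip_width': 91.74091263756158}
top {'vertical_fov': 54.86878459928156, 'cx': 282.5000464667955, 'cy': 216.1156916478913, 'k1': 0.04101364968436855, 'R': array([[ 0.01717217, -0.99984089, -0.00482733],
       [-0.99131159, -0.01639557, -0.13050865],
       [ 0.13040874,  0.0070265 , -0.99143542]]), 't': array([ -94.97091575,  540.74133016, 1040.64379179])}
side {'vertical_fov': 54.63888865298444, 'cx': 277.8684645189983, 'cy': 211.19784801186876, 'k1': -0.10711308712142205, 'R': array([[-0.68508018, -0.72844974,  0.00511081],
       [-0.37698918,  0.3485237 , -0.85814357],
       [ 0.62333322, -0.58982387, -0.51338435]]), 't': array([312.15470804, 321.77980179, 849.39643925])}
{'vertical_fov': 64.88485734468235, 'cx': 279.26597157594614, 'cy': 212.32505852132186, 'k1': -0.0030635496289948554, 'T_tool_cam': array([[ 6.46773276e-04, -9.57555077e-01, -2.88249641e-01,
         7.81240118e+01],
       [ 9.99999787e-01,  6.43437025e-04,  1.06320161e-04,
        -6.00348368e-01],
       [ 8.36630809e-05, -2.88249648e-01,  9.57555290e-01,
        -1.59460524e+02],
       [ 0.00000000e+00,  0.00000000e+00,  0.00000000e+00,
         1.00000000e+00]])}
```

View pics/top0.png

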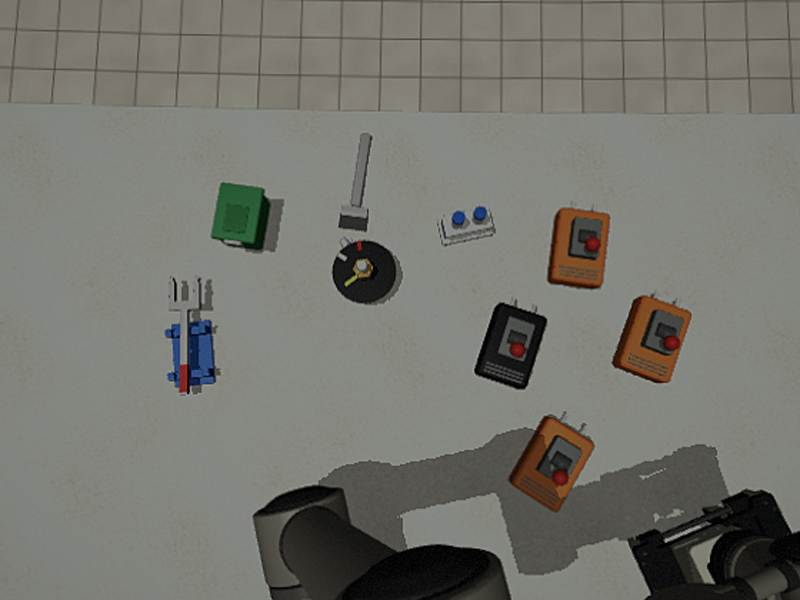

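View pics/side0.png

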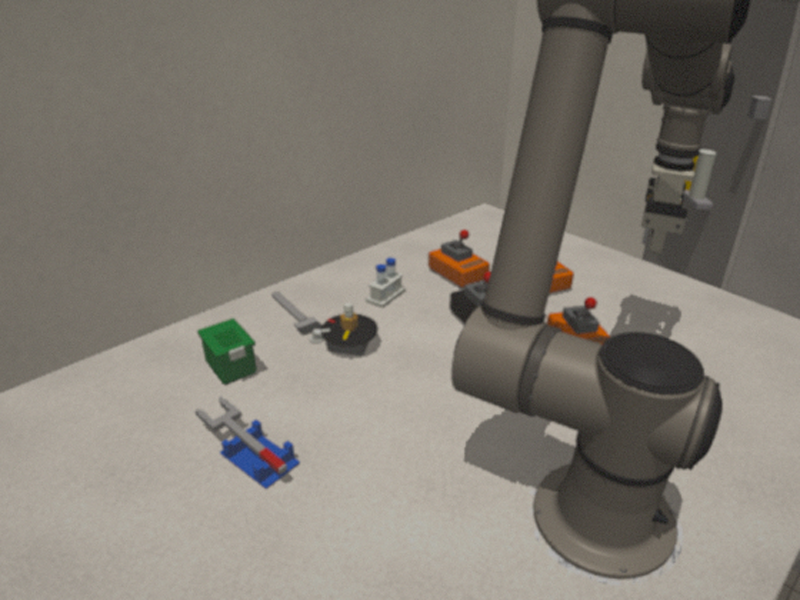

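The black pump at (510,345) is the one I want. The look-alikes are the orange pumps at (580,247), (653,338) and (552,462). The nut is at (362,268), with its pointer towards (347,284). The wrench lies at (187,335) with its red end at (184,380), and the scraper at (357,180) looks similar. I'll check these in a close crop and measure.

```bash
cat > h.py <<'E'
import numpy as np, cv2
from plant import bot
from scipy.spatial.transform import Rotation as Ro
def K(m): 
    f=210/np.tan(np.radians(m["vertical_fov"]/2)); return f
def ray(m,u,v):
    f=K(m); d=np.array([(u-m["cx"])/f,(v-m["cy"])/f]); s=d.copy()
    for _ in range(20): s=d/(1+m["k1"]*(s@s))
    return np.array([s[0],s[1],1.])
def pose(m,o=None):
    if "R" in m: return np.array(m["R"]).T, -np.array(m["R"]).T@np.array(m["t"])
    R=Ro.from_euler("xyz",o["tcp_rot"]).as_matrix(); T=np.array(m["T_tool_cam"])
    return R@T[:3,:3], R@T[:3,3]+o["tool_pos"]
def pix(m,u,v,z,o=None):
    A,c=pose(m,o); r=A@ray(m,u,v); return c+r*(z-c[2])/r[2]
def proj(m,X,o=None):
    A,c=pose(m,o); p=A.T@(np.asarray(X)-c); s=p[:2]/p[2]; s=s*(1+m["k1"]*(s@s)); return s*K(m)+[m["cx"],m["cy"]]
def cloud(m,d,o=None):
    f=K(m); v,u=np.mgrid[:420,:560]; D=np.stack([(u-m["cx"])/f,(v-m["cy"])/f],-1); s=D.copy()
    for _ in range(15): s=D/(1+m["k1"]*(s**2).sum(-1,keepdims=True))
    A,c=pose(m,o); P=np.concatenate([s,np.ones((420,560,1))],-1)*d[...,None]
    return P@A.T+c
E
python3 - <<'E'
from h import *
m=bot.camera_model("top"); D=np.load("top0.npz"); p,d=D["p"],D["d"]
def big(u0,u1,v0,v1,s): return cv2.resize(p[v0:v1,u0:u1,::-1],None,fx=s,fy=s,interpolation=cv2.INTER_CUBIC)
a=big(224,290,160,220,6); b=big(106,156,190,280,4); c=big(325,390,200,275,5)
W=np.zeros((375,396+200+0,3),np.uint8); W=np.zeros((600,800,3),np.uint8); W[:360,:396]=a; W[:360,400:600]=b; W[365:365+235,:325]=c[40:275]; cv2.imwrite("pics/crop1.png",W)
C=cloud(m,d); H=C[...,2]
q=lambda u,v,z:print(pix(m,u*.7,v*.7,z).round(1))
for u,v,z in [(362,264,98),(362,270,70),(366,272,40),(345,284,48),(341,258,40),(360,245,40),(187,330,40),(184,382,40),(186,285,40),(192,352,6),(510,345,55),(517,350,121)]: q(u,v,z)
E
```

```text
[612.6 -11.3  98. ]
[607.4  -9.4  70. ]
[609.7 -14.5  40. ]
[584.9  23.2  48. ]
[635.6  33.   40. ]
[661.1  -1.9  40. ]
[495.7 311.3  40. ]
[401.  310.2  40. ]
[579.4 318.6  40. ]
[457.2 312.1   6. ]
[ 476.7 -279.5   55. ]
[ 463.8 -279.5  121. ]
```

View pics/crop1.png

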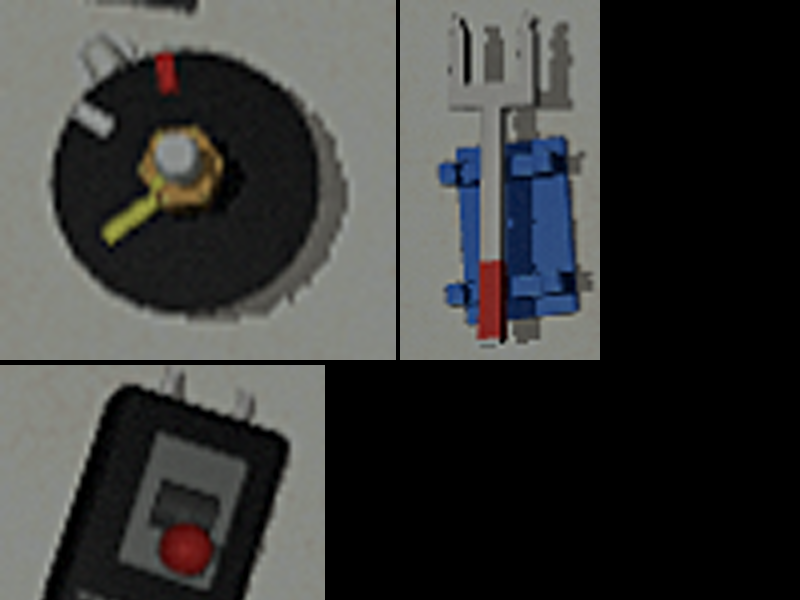

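Crop 1 confirms the choice. The nut's pointer tip is at (110,238), the white tick at (95,120) and the red tick at (167,74). The wrench lies across the blue rest, jaws up-image. The black pump's ball leans down-image, which is the pump's -x.

```bash
cat >> h.py <<'E'
def go(P,yaw,base=None,verbose=True):
    """tool-frame units from the present commanded pose (measured) to P,yaw (tool down)"""
    o=bot.get_obs(); R=Ro.from_euler("xyz",o["tcp_rot"]).as_matrix() if base is None else Ro.from_euler("xyz",[np.pi,0,base[3]]).as_matrix()
    p=o["tool_pos"] if base is None else np.array(base[:3])
    d=R.T@(np.array(P)-p)/200; G=Ro.from_euler("xyz",[np.pi,0,yaw]).as_matrix()
    r=Ro.from_matrix(R.T@G).as_rotvec()/np.radians(60); print("shift",d.round(4),"turn",r.round(4))
E
python3 - <<'E'
from h import *
m=bot.camera_model("top")
t=lambda u,v,z:pix(m,224+u/6-.4,160+v/6-.4,z)
c=t(185,183,40);w=t(95,120,40);r=t(167,74,40);pt=t(110,238,46);n=t(180,172,70)
h=t(178,152,98)
an=lambda a:np.arctan2(*(a-n)[1::-1])
print(c,n,h,w,r,pt); print("white",an(w),"red",an(r),"ptr",an(pt), "unionyaw",an((w+r)/2))
print("coupling",1.75-(an(pt)-an((w+r)/2)))
go([609,-11,200],0.4077)
E
```

```text
[610.44753051  -9.74355856  40.        ] [609.35987726  -9.81900652  70.        ] [612.29005065 -11.02093273  98.        ] [638.36721653  31.16137997  40.        ] [ 6.59898090e+02 -4.12977028e-01  4.00000000e+01] [584.04877921  22.22338464  46.        ]
white 0.9548315104459029 red 0.18401175773330644 ptr 2.239363948403492 unionyaw 0.5646372809261345
coupling 0.07527333252264246
shift [ 2.7731 -1.3649  0.1331] turn [-0.0012 -0.0002  0.0001]
```

send_rows(rows=[{"x": 0.3, "y": -0.15, "z": 0, "jaw": 1}, {"x": 0.6, "y": -0.3, "z": 0, "jaw": 1}, {"x": 0.8, "y": -0.4, "z": 0, "jaw": 1}, {"x": 1, "y": -0.5, "z": 0, "jaw": 1}, {"x": 1, "y": -0.5, "z": 0, "jaw": 1}, {"x": 1, "y": -0.7, "z": 0, "jaw": 1}, {"x": 1, "y": -0.9, "z": 0, "jaw": 1}, {"x": 1, "y": -1, "z": 0, "jaw": 1}, {"x": 1, "y": -1, "z": 0, "jaw": 1}, {"x": 1, "y": -1, "z": 0, "jaw": 1}])

```text
schema error: expected keys x, y, z, ax, ay, az, jaw
```

send_rows(rows=[{"x": 0.3, "y": -0.1, "z": 0, "jaw": 1}, {"x": 0.6, "y": -0.2, "z": 0, "jaw": 1}, {"x": 0.9, "y": -0.3, "z": 0, "jaw": 1}, {"x": 1, "y": -0.36, "z": 0, "jaw": 1}, {"x": 1, "y": -0.36, "z": 0, "jaw": 1}, {"x": 1, "y": -0.36, "z": 0, "jaw": 1}, {"x": 1, "y": -0.36, "z": 0, "jaw": 1}, {"x": 1, "y": -0.36, "z": 0, "jaw": 1}, {"x": 1, "y": -0.36, "z": 0, "jaw": 1}, {"x": 1, "y": -0.36, "z": 0, "jaw": 1}])

```text
schema error: expected keys x, y, z, ax, ay, az, jaw
```

send_rows(rows=[{"x": 0.3, "y": 0, "z": 0, "az": -0.15, "jaw": 1}, {"x": 0.6, "y": 0, "z": 0.05, "az": -0.3, "jaw": 1}, {"x": 0.77, "y": 0, "z": 0.13, "az": -0.5, "jaw": 1}, {"x": 0.77, "y": 0, "z": 0.13, "az": -0.7, "jaw": 1}, {"x": 0.77, "y": 0, "z": 0.13, "az": -0.9, "jaw": 1}, {"x": 0.77, "y": 0, "z": 0.13, "az": -1, "jaw": 1}, {"x": 0.77, "y": 0, "z": 0.13, "az": -1, "jaw": 1}, {"x": 0.77, "y": 0, "z": 0.13, "az": -1, "jaw": 1}, {"x": 0.77, "y": 0, "z": 0.13, "az": -1, "jaw": 1}, {"x": 0.77, "y": 0, "z": 0.13, "az": -1, "jaw": 1}])

```text
schema error: expected keys x, y, z, ax, ay, az, jaw
```

```bash
python3 - <<'E'
from h import *
o=bot.get_obs(); print(o["time"],o["tool_pos"],o["tcp_rot"])
p,d=bot.capture("wrist"); np.savez("w1.npz",p=p,d=d,tool_pos=o["tool_pos"],tcp_rot=o["tcp_rot"])
cv2.imwrite("pics/w1.png",cv2.resize(p[:,:,::-1],(800,600),interpolation=cv2.INTER_CUBIC))
E
```

```text
0.1 [ 208.1482958  -481.59039519  226.15302565] [-3.14030114e+00 -1.92970379e-04  4.07834740e-01]
```

View pics/w1.png

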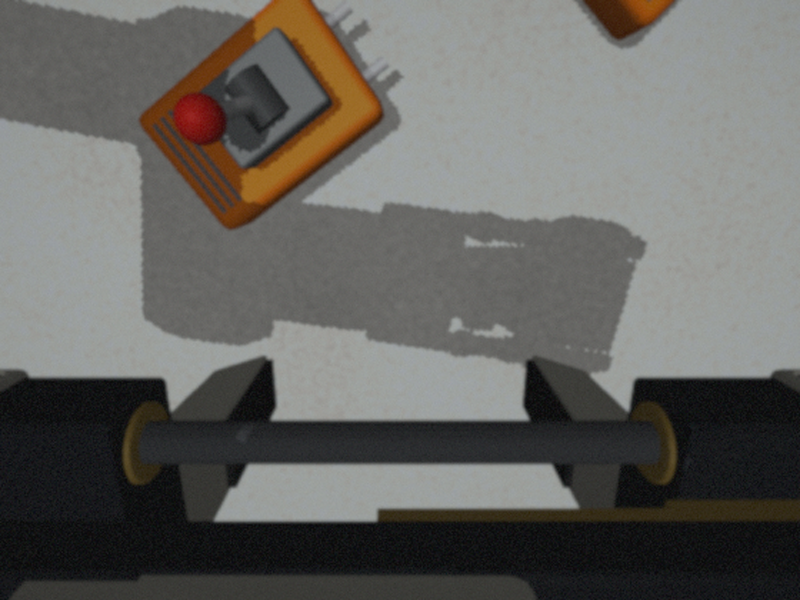

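The moves were refused because every key is needed, so the arm has not moved. This picture shows an orange pump, a look-alike, at (250,120), and the fingertips at (270,365) and (530,365). The wrist camera looks ahead along tool +x. I'll resend with all keys.

send_rows(rows=[{"x": 0.3, "y": -0.3, "z": 0, "ax": 0, "ay": 0, "az": 0, "jaw": 1}, {"x": 0.5, "y": -0.5, "z": 0, "ax": 0, "ay": 0, "az": 0, "jaw": 1}, {"x": 0.7, "y": -0.7, "z": 0, "ax": 0, "ay": 0, "az": 0, "jaw": 1}, {"x": 0.9, "y": -0.9, "z": 0, "ax": 0, "ay": 0, "az": 0, "jaw": 1}, {"x": 1, "y": -1, "z": 0, "ax": 0, "ay": 0, "az": 0, "jaw": 1}, {"x": 1, "y": -1, "z": 0, "ax": 0, "ay": 0, "az": 0, "jaw": 1}, {"x": 1, "y": -1, "z": 0, "ax": 0, "ay": 0, "az": 0, "jaw": 1}, {"x": 1, "y": -1, "z": 0, "ax": 0, "ay": 0, "az": 0, "jaw": 1}, {"x": 1, "y": -1, "z": 0, "ax": 0, "ay": 0, "az": 0, "jaw": 1}, {"x": 1, "y": -1, "z": 0, "ax": 0, "ay": 0, "az": 0, "jaw": 1}])

```text
time: 1.4
tool_pos: [312.3, -219.5, 226.6]
tcp_rot: [-3.141, 0.0, 0.407]
contact_force: [1.0, 0.6, 0.2]
grip_width: 91.6
finger_force: 0.0
```

send_rows(rows=[{"x": 0.3, "y": -0.1, "z": 0, "ax": 0, "ay": 0, "az": 0, "jaw": 1}, {"x": 0.6, "y": -0.2, "z": 0, "ax": 0, "ay": 0, "az": 0, "jaw": 1}, {"x": 0.9, "y": -0.3, "z": 0, "ax": 0, "ay": 0, "az": 0, "jaw": 1}, {"x": 1, "y": -0.36, "z": 0, "ax": 0, "ay": 0, "az": -0.2, "jaw": 1}, {"x": 1, "y": -0.36, "z": 0, "ax": 0, "ay": 0, "az": -0.4, "jaw": 1}, {"x": 1, "y": -0.36, "z": 0, "ax": 0, "ay": 0, "az": -0.6, "jaw": 1}, {"x": 1, "y": -0.36, "z": 0, "ax": 0, "ay": 0, "az": -0.8, "jaw": 1}, {"x": 1, "y": -0.36, "z": 0, "ax": 0, "ay": 0, "az": -1, "jaw": 1}, {"x": 1, "y": -0.36, "z": 0, "ax": 0, "ay": 0, "az": -1, "jaw": 1}, {"x": 1, "y": -0.36, "z": 0, "ax": 0, "ay": 0, "az": -1, "jaw": 1}])

```text
time: 2.65
tool_pos: [467.6, -73.8, 226.6]
tcp_rot: [-3.141, 0.0, 1.454]
contact_force: [0.0, 0.6, -0.2]
grip_width: 91.6
finger_force: 0.0
```

```bash
python3 - <<'E'
from h import *
o=bot.get_obs(); print(o["time"],o["tool_pos"],o["tcp_rot"],o["joint_positions"])
y=1.716
for k in (0,55): go([609-k*np.cos(y),-10-k*np.sin(y),200],y)
E
```

```text
2.65 [467.55038589 -73.82713488 226.57436138] [-3.14136790e+00  1.11155584e-05  1.45355321e+00] [-3.18685148e-01  2.47751686e-01  1.65883903e+00 -5.91602189e-05
  1.23521993e+00 -2.01422540e-01]
shift [0.3997 0.6651 0.1327] turn [-2.000e-04 -0.000e+00 -2.506e-01]
shift [0.1341 0.7364 0.1327] turn [-2.000e-04 -0.000e+00 -2.506e-01]
```

send_rows(rows=[{"x": 0.05, "y": 0.3, "z": 0, "ax": 0, "ay": 0, "az": -0.1, "jaw": 1}, {"x": 0.1, "y": 0.6, "z": 0.05, "ax": 0, "ay": 0, "az": -0.25, "jaw": 1}, {"x": 0.13, "y": 0.73, "z": 0.13, "ax": 0, "ay": 0, "az": -0.25, "jaw": 1}, {"x": 0.13, "y": 0.73, "z": 0.13, "ax": 0, "ay": 0, "az": -0.25, "jaw": 1}, {"x": 0.13, "y": 0.73, "z": 0.13, "ax": 0, "ay": 0, "az": -0.25, "jaw": 1}, {"x": 0.13, "y": 0.73, "z": 0.13, "ax": 0, "ay": 0, "az": -0.25, "jaw": 1}, {"x": 0.13, "y": 0.73, "z": 0.13, "ax": 0, "ay": 0, "az": -0.25, "jaw": 1}, {"x": 0.13, "y": 0.73, "z": 0.13, "ax": 0, "ay": 0, "az": -0.25, "jaw": 1}, {"x": 0.13, "y": 0.73, "z": 0.13, "ax": 0, "ay": 0, "az": -0.25, "jaw": 1}, {"x": 0.13, "y": 0.73, "z": 0.13, "ax": 0, "ay": 0, "az": -0.25, "jaw": 1}])

```text
time: 3.9
tool_pos: [615.5, -64.7, 200.8]
tcp_rot: [3.142, 0.0, 1.717]
contact_force: [0.6, 1.0, -1.0]
grip_width: 91.9
finger_force: 0.0
```

```bash
cat >> h.py <<'E'
def look(name):
    o=bot.get_obs(); p,d=bot.capture("wrist"); print(o["time"],o["tool_pos"].round(1),o["tcp_rot"].round(4))
    np.savez(name+".npz",p=p,d=d,tool_pos=o["tool_pos"],tcp_rot=o["tcp_rot"])
    cv2.imwrite(f"pics/{name}.png",cv2.resize(p[:,:,::-1],(800,600),interpolation=cv2.INTER_CUBIC)); return o,p,d
def v8(name,u,v,z):
    "800x600 picture pixel to world at height z"
    o=np.load(name+".npz"); return pix(bot.camera_model("wrist"),(u+.5)*.7-.5,(v+.5)*.7-.5,z,o)
E
python3 -c "
from h import *
look('w2')"
```

```text
3.9 [615.5 -64.7 200.8] [3.1416e+00 1.0000e-04 1.7168e+00]
```

View pics/w2.png

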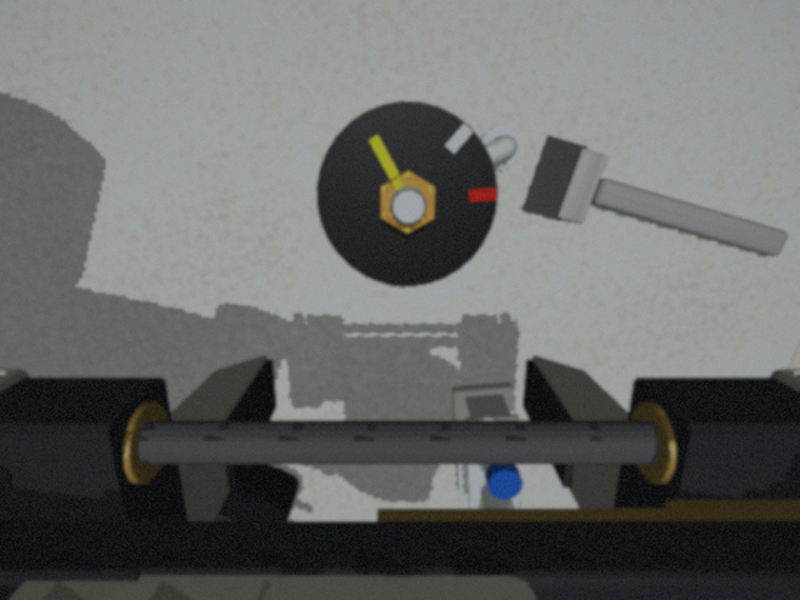

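The nut's hex centre is at (408,202), with flats facing the fingers. The pointer runs from (398,185) to (376,138). The white tick is at (459,138), the red tick at (482,195), and the collar centre at (407,194).

```bash
python3 - <<'E'
from h import *
q=lambda u,v,z:v8("w2",u,v,z)
n=q(408,202.5,70);c=q(407,194,40);h=q(408,206,98);w=q(459,138,40);r=q(482,195,40);pt=q(375.5,138,46);a=lambda p,b:np.arctan2(p[1]-b[1],p[0]-b[0])
print(n,c,h); b=(n+c)/2
print("w",a(w,b),"r",a(r,b),"p",a(pt,b)); u=(a(w,b)+a(r,b))/2; print("U",u,"coupling",1.75-(a(pt,b)-u))
k=[q(*e,70) for e in [(408,171),(437,186),(436,218),(407,234),(379,219),(380,187)]]
# hex phase
z=[(e-n)[0]+1j*(e-n)[1] for e in k]; print("flat normal phase mod 60", (np.angle(sum(x**6 for x in z))/6+np.pi/6)%(np.pi/3), (a(pt,b))%(np.pi/3))
go([*b[:2],44],1.717)
E
```

```text
[612.7957784  -9.5485059  70.       ] [612.22169698  -6.53542749  40.        ] [612.22317934  -9.20787283  98.        ]
w 0.9820051651500941 r 0.16454143539114136 p 2.223744889028706
U 0.5732733002706177 coupling 0.09952841124191147
flat normal phase mod 60 0.14672416743018352 0.1293497866355109
shift [0.2823 0.0261 0.7835] turn [-0.      0.     -0.0003]
```

send_rows(rows=[{"x": 0.28, "y": 0.02, "z": 0, "ax": 0, "ay": 0, "az": 0, "jaw": 1}, {"x": 0.28, "y": 0.02, "z": 0.25, "ax": 0, "ay": 0, "az": 0, "jaw": 1}, {"x": 0.28, "y": 0.02, "z": 0.5, "ax": 0, "ay": 0, "az": 0, "jaw": 1}, {"x": 0.28, "y": 0.02, "z": 0.7, "ax": 0, "ay": 0, "az": 0, "jaw": 1}, {"x": 0.28, "y": 0.02, "z": 0.78, "ax": 0, "ay": 0, "az": 0, "jaw": 0.5}, {"x": 0.28, "y": 0.02, "z": 0.78, "ax": 0, "ay": 0, "az": 0, "jaw": 0}, {"x": 0.28, "y": 0.02, "z": 0.78, "ax": 0, "ay": 0, "az": 0, "jaw": -1}, {"x": 0.28, "y": 0.02, "z": 0.78, "ax": 0, "ay": 0, "az": 0, "jaw": -1}, {"x": 0.28, "y": 0.02, "z": 0.78, "ax": 0, "ay": 0, "az": 0, "jaw": -1}, {"x": 0.28, "y": 0.02, "z": 0.78, "ax": 0, "ay": 0, "az": 0, "jaw": -1}])

```text
time: 5.2
tool_pos: [611.6, -8.7, 45.2]
tcp_rot: [3.141, 0.0, 1.717]
contact_force: [-0.6, -0.5, 0.2]
grip_width: 36.7
finger_force: 0.0
```

send_rows(rows=[{"x": 0, "y": 0, "z": 0, "ax": 0, "ay": 0, "az": 0, "jaw": -1}, {"x": 0, "y": 0, "z": 0, "ax": 0, "ay": 0, "az": 0, "jaw": -1}, {"x": 0, "y": 0, "z": 0, "ax": 0, "ay": 0, "az": 0, "jaw": -1}, {"x": 0, "y": 0, "z": 0, "ax": 0, "ay": 0, "az": 0.1, "jaw": -1}, {"x": 0, "y": 0, "z": 0, "ax": 0, "ay": 0, "az": 0.22, "jaw": -1}, {"x": 0, "y": 0, "z": 0, "ax": 0, "ay": 0, "az": 0.34, "jaw": -1}, {"x": 0, "y": 0, "z": 0, "ax": 0, "ay": 0, "az": 0.46, "jaw": -1}, {"x": 0, "y": 0, "z": 0, "ax": 0, "ay": 0, "az": 0.58, "jaw": -1}, {"x": 0, "y": 0, "z": 0, "ax": 0, "ay": 0, "az": 0.6, "jaw": -1}, {"x": 0, "y": 0, "z": 0, "ax": 0, "ay": 0, "az": 0.6, "jaw": -1}])

```text
time: 6.45
tool_pos: [613.2, -8.8, 45.1]
tcp_rot: [3.138, -0.001, 1.089]
contact_force: [7.8, 1.1, -0.9]
grip_width: 31.8
finger_force: 30.0
```

send_rows(rows=[{"x": 0.003, "y": 0.007, "z": 0, "ax": 0, "ay": 0, "az": 0.1, "jaw": -1}, {"x": 0.003, "y": 0.007, "z": 0, "ax": 0, "ay": 0, "az": 0.22, "jaw": -1}, {"x": 0.003, "y": 0.007, "z": 0, "ax": 0, "ay": 0, "az": 0.34, "jaw": -1}, {"x": 0.003, "y": 0.007, "z": 0, "ax": 0, "ay": 0, "az": 0.46, "jaw": -1}, {"x": 0.003, "y": 0.007, "z": 0, "ax": 0, "ay": 0, "az": 0.56, "jaw": -1}, {"x": 0.003, "y": 0.007, "z": 0, "ax": 0, "ay": 0, "az": 0.595, "jaw": -1}, {"x": 0.003, "y": 0.007, "z": 0, "ax": 0, "ay": 0, "az": 0.595, "jaw": -1}, {"x": 0.003, "y": 0.007, "z": 0, "ax": 0, "ay": 0, "az": 0.595, "jaw": 0}, {"x": 0.003, "y": 0.007, "z": 0, "ax": 0, "ay": 0, "az": 0.595, "jaw": 1}, {"x": 0.003, "y": 0.007, "z": 0, "ax": 0, "ay": 0, "az": 0.595, "jaw": 1}])

```text
time: 7.7
tool_pos: [612.3, -8.7, 44.4]
tcp_rot: [-3.141, 0.001, 0.466]
contact_force: [-0.4, -0.6, -0.3]
grip_width: 56.6
finger_force: 0.0
```

send_rows(rows=[{"x": 0, "y": 0, "z": 0, "ax": 0, "ay": 0, "az": 0, "jaw": 1}, {"x": 0, "y": 0, "z": 0, "ax": 0, "ay": 0, "az": 0, "jaw": 1}, {"x": 0, "y": 0, "z": -0.2, "ax": 0, "ay": 0, "az": 0, "jaw": 1}, {"x": 0, "y": 0, "z": -0.5, "ax": 0, "ay": 0, "az": 0, "jaw": 1}, {"x": -0.2, "y": 0, "z": -0.75, "ax": 0, "ay": 0, "az": 0, "jaw": 1}, {"x": -0.3, "y": 0, "z": -0.75, "ax": 0, "ay": 0, "az": 0, "jaw": 1}, {"x": -0.3, "y": 0, "z": -0.75, "ax": 0, "ay": 0, "az": 0, "jaw": 1}, {"x": -0.3, "y": 0, "z": -0.75, "ax": 0, "ay": 0, "az": 0, "jaw": 1}, {"x": -0.3, "y": 0, "z": -0.75, "ax": 0, "ay": 0, "az": 0, "jaw": 1}, {"x": -0.3, "y": 0, "z": -0.75, "ax": 0, "ay": 0, "az": 0, "jaw": 1}])

```text
time: 8.95
tool_pos: [559.5, -35.4, 194.0]
tcp_rot: [-3.141, 0.001, 0.466]
contact_force: [0.8, 0.7, 0.2]
grip_width: 91.7
finger_force: 0.0
```

```bash
python3 - <<'E'
from h import *
o,p,d=look('w3')
# crop around nut
m=bot.camera_model("wrist"); u,v=proj(m,[612.5,-9,60],o).astype(int); print(u,v)
s=p[v-60:v+60,u-80:u+80,::-1]; cv2.imwrite("pics/w3c.png",cv2.resize(s,(800,600),interpolation=cv2.INTER_CUBIC)); print(u-80,v-60)
E
```

```text
8.95 [559.5 -35.4 194. ] [-3.1409e+00  9.0000e-04  4.6590e-01]
280 135
200 75
```

View pics/w3c.png

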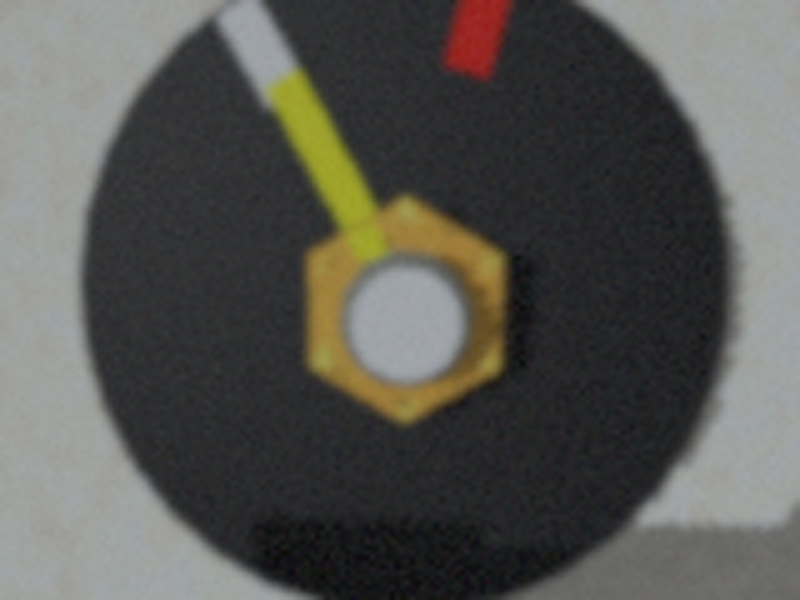

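The pointer (tip at about (288,85)) lies over the white tick, which runs from (281,88) to (240,10). The hex corners are at (407,195) and (407,425). Now I'll work out the angles, the wrench path and the move to the rest.

```bash
python3 - <<'E'
from h import *
o=np.load("w3.npz"); m=bot.camera_model("wrist")
q=lambda u,v,z:pix(m,200+(u+.5)/5-.5,75+(v+.5)/5-.5,z,o)
k=[q(*e,70) for e in [(407,195),(505,252),(503,365),(406,424),(308,365),(308,257)]]; n=sum(k)/6
c=q((85+728)/2,283,40); print(n,c)
z=[(e-n)[0]+1j*(e-n)[1] for e in k]; ph=np.angle(sum(x**6 for x in z))/6+np.pi/6
b=n; a=lambda p:np.arctan2(p[1]-b[1],p[0]-b[0])
print("normal phase",ph%(np.pi/3)); print("ptr",a(q(288,85,46)),a(q(345,195,46)),"white",a(q(245,25,40)),"red",a(q(485,20,40)))
go([440,311,200],0.0)
E
```

```text
[612.43416652  -9.51877445  70.        ] [615.15024239  -8.34838381  40.        ]
normal phase 0.9936224797142997
ptr 0.975503163100459 0.9956308205431247 white 1.0075601897239803 red 0.18399402572300005
shift [ 0.2442 -1.816  -0.0286] turn [-3.000e-04  7.000e-04  4.448e-01]
```

send_rows(rows=[{"x": 0, "y": -0.3, "z": 0, "ax": 0, "ay": 0, "az": 0, "jaw": 1}, {"x": 0, "y": -0.6, "z": 0, "ax": 0, "ay": 0, "az": 0, "jaw": 1}, {"x": 0, "y": -0.9, "z": 0, "ax": 0, "ay": 0, "az": 0, "jaw": 1}, {"x": 0, "y": -1, "z": 0, "ax": 0, "ay": 0, "az": 0, "jaw": 1}, {"x": 0, "y": -1, "z": 0, "ax": 0, "ay": 0, "az": 0.1, "jaw": 1}, {"x": 0, "y": -1, "z": 0, "ax": 0, "ay": 0, "az": 0.2, "jaw": 1}, {"x": 0, "y": -1, "z": 0, "ax": 0, "ay": 0, "az": 0.3, "jaw": 1}, {"x": 0, "y": -1, "z": 0, "ax": 0, "ay": 0, "az": 0.445, "jaw": 1}, {"x": 0, "y": -1, "z": 0, "ax": 0, "ay": 0, "az": 0.445, "jaw": 1}, {"x": 0, "y": -1, "z": 0, "ax": 0, "ay": 0, "az": 0.445, "jaw": 1}])

```text
time: 10.25
tool_pos: [469.6, 143.1, 194.6]
tcp_rot: [3.141, 0.0, 0.002]
contact_force: [-0.4, 0.0, 0.8]
grip_width: 91.5
finger_force: 0.0
```

```bash
python3 - <<'E'
from h import *
go([425,311,200],0.0)
E
```

```text
shift [-0.221  -0.8402 -0.027 ] turn [0.0001 0.0001 0.0022]
```

send_rows(rows=[{"x": -0.1, "y": -0.3, "z": 0, "ax": 0, "ay": 0, "az": 0, "jaw": 1}, {"x": -0.15, "y": -0.6, "z": 0, "ax": 0, "ay": 0, "az": 0, "jaw": 1}, {"x": -0.22, "y": -0.84, "z": 0, "ax": 0, "ay": 0, "az": 0, "jaw": 1}, {"x": -0.22, "y": -0.84, "z": 0, "ax": 0, "ay": 0, "az": 0, "jaw": 1}, {"x": -0.22, "y": -0.84, "z": 0, "ax": 0, "ay": 0, "az": 0, "jaw": 1}, {"x": -0.22, "y": -0.84, "z": 0, "ax": 0, "ay": 0, "az": 0, "jaw": 1}, {"x": -0.22, "y": -0.84, "z": 0, "ax": 0, "ay": 0, "az": 0, "jaw": 1}, {"x": -0.22, "y": -0.84, "z": 0, "ax": 0, "ay": 0, "az": 0, "jaw": 1}, {"x": -0.22, "y": -0.84, "z": 0, "ax": 0, "ay": 0, "az": 0, "jaw": 1}, {"x": -0.22, "y": -0.84, "z": 0, "ax": 0, "ay": 0, "az": 0, "jaw": 1}])

```text
time: 11.5
tool_pos: [425.7, 310.9, 194.7]
tcp_rot: [3.142, -0.0, -0.001]
contact_force: [0.0, -0.0, -0.8]
grip_width: 91.9
finger_force: 0.0
```

```bash
python3 -c "
from h import *
look('w4')"
```

```text
11.5 [425.7 310.9 194.7] [ 3.1415e+00 -0.0000e+00 -7.0000e-04]
```

View pics/w4.png

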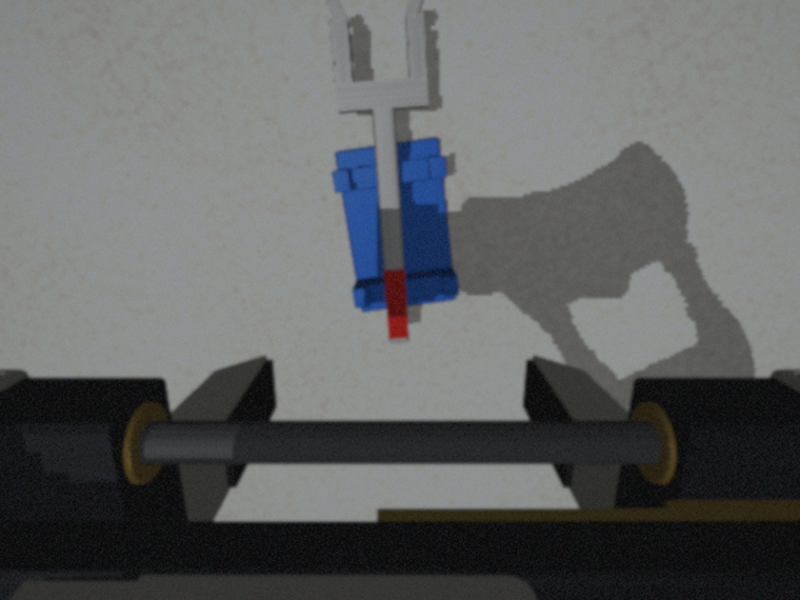

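The wrench's red end is at (398,339) and the handle meets the head at (383,107). The slot throat is at (379,80). The rest's lips are at about (343,181), (438,167), (364,296) and (449,284).

```bash
python3 - <<'E'
from h import *
q=lambda u,v,z:v8("w4",u,v,z)
e=q(398,339,40);j=q(383,107,40);t=q(379,81,40)
th=np.arctan2(*(j-e)[1::-1]); u=np.array([np.cos(th),np.sin(th),0])
print(e,j,t,"len",np.linalg.norm(j-e),"(155) thr",np.linalg.norm(t-e),"(171.5) th",th)
g=((e+87*u)+(j-68*u)+(t-84.5*u))/3; print("grip",g)
L=[q(*x,36) for x in [(343,181),(438,167),(364,296),(449,284)]]; print("rest",sum(L)/4, [np.arctan2(*(L[a]-L[b])[1::-1]) for a,b in((0,2),(1,3))],[ (l-sum(L)/4).round(1) for l in L])
go([g[0],g[1],16],th)
E
```

```text
[382.63992365 312.33756453  40.        ] [535.83029443 321.48739846  40.        ] [550.54321538 323.77890007  40.        ] len 153.46338052055927 (155) thr 168.2926603670559 (171.5) th 0.059657643298319726
grip [467.87665242 317.89953496  40.        ]
rest [456.69007447 311.88226208  36.        ] [np.float64(0.15300194778078702), np.float64(0.12081661460340935)] [array([34.7, 36.3,  0. ]), array([ 43.5, -25.5,   0. ]), array([-43.4,  24.3,   0. ]), array([-34.7, -35. ,   0. ])]
shift [ 0.211  -0.0347  0.8934] turn [ 0.0001 -0.     -0.0575]
```

send_rows(rows=[{"x": 0.21, "y": -0.035, "z": 0.2, "ax": 0, "ay": 0, "az": -0.058, "jaw": 1}, {"x": 0.21, "y": -0.035, "z": 0.4, "ax": 0, "ay": 0, "az": -0.058, "jaw": 0.5}, {"x": 0.21, "y": -0.035, "z": 0.6, "ax": 0, "ay": 0, "az": -0.058, "jaw": 0.2}, {"x": 0.21, "y": -0.035, "z": 0.8, "ax": 0, "ay": 0, "az": -0.058, "jaw": 0.1}, {"x": 0.21, "y": -0.035, "z": 0.9, "ax": 0, "ay": 0, "az": -0.058, "jaw": 0}, {"x": 0.21, "y": -0.035, "z": 0.9, "ax": 0, "ay": 0, "az": -0.058, "jaw": -1}, {"x": 0.21, "y": -0.035, "z": 0.9, "ax": 0, "ay": 0, "az": -0.058, "jaw": -1}, {"x": 0.21, "y": -0.035, "z": 0.9, "ax": 0, "ay": 0, "az": -0.058, "jaw": -1}, {"x": 0.21, "y": -0.035, "z": 0.9, "ax": 0, "ay": 0, "az": -0.058, "jaw": -1}, {"x": 0.21, "y": -0.035, "z": 0.9, "ax": 0, "ay": 0, "az": -0.058, "jaw": -1}])

```text
time: 12.8
tool_pos: [468.1, 318.1, 15.5]
tcp_rot: [-3.141, -0.001, 0.06]
contact_force: [-1.4, -1.5, 4.2]
grip_width: 13.9
finger_force: 30.0
```

send_rows(rows=[{"x": 0, "y": 0, "z": 0, "ax": 0, "ay": 0, "az": 0, "jaw": -1}, {"x": 0, "y": 0, "z": 0, "ax": 0, "ay": 0, "az": 0, "jaw": -1}, {"x": 0, "y": 0, "z": 0, "ax": 0, "ay": 0, "az": 0, "jaw": -1}, {"x": 0, "y": 0, "z": 0, "ax": 0, "ay": 0, "az": 0, "jaw": -1}, {"x": 0, "y": 0, "z": -0.1, "ax": 0, "ay": 0, "az": 0, "jaw": -1}, {"x": 0, "y": 0, "z": -0.3, "ax": 0, "ay": 0, "az": 0, "jaw": -1}, {"x": 0, "y": 0, "z": -0.5, "ax": 0, "ay": 0, "az": 0, "jaw": -1}, {"x": 0, "y": 0, "z": -0.7, "ax": 0, "ay": 0, "az": 0, "jaw": -1}, {"x": 0, "y": 0, "z": -0.8, "ax": 0, "ay": 0, "az": 0, "jaw": -1}, {"x": 0, "y": 0, "z": -0.8, "ax": 0, "ay": 0, "az": 0, "jaw": -1}])

```text
time: 14.05
tool_pos: [468.2, 318.3, 175.9]
tcp_rot: [-3.14, -0.003, 0.06]
contact_force: [0.5, -1.3, -2.5]
grip_width: 13.7
finger_force: 30.0
```

send_rows(rows=[{"x": 0, "y": 0.3, "z": 0, "ax": 0, "ay": 0, "az": 0, "jaw": -1}, {"x": -0.03, "y": 0.55, "z": 0, "ax": 0, "ay": 0, "az": 0, "jaw": -1}, {"x": -0.05, "y": 0.8, "z": 0, "ax": 0, "ay": 0, "az": 0, "jaw": -1}, {"x": -0.07, "y": 1, "z": 0, "ax": 0, "ay": 0, "az": -0.1, "jaw": -1}, {"x": -0.07, "y": 1, "z": 0, "ax": 0, "ay": 0, "az": -0.2, "jaw": -1}, {"x": -0.07, "y": 1, "z": 0, "ax": 0, "ay": 0, "az": -0.3, "jaw": -1}, {"x": -0.07, "y": 1, "z": 0, "ax": 0, "ay": 0, "az": -0.384, "jaw": -1}, {"x": -0.07, "y": 1, "z": 0, "ax": 0, "ay": 0, "az": -0.384, "jaw": -1}, {"x": -0.07, "y": 1, "z": 0, "ax": 0, "ay": 0, "az": -0.384, "jaw": -1}, {"x": -0.07, "y": 1, "z": 0, "ax": 0, "ay": 0, "az": -0.384, "jaw": -1}])

```text
time: 15.3
tool_pos: [465.5, 117.5, 174.4]
tcp_rot: [-3.142, 0.001, 0.461]
contact_force: [0.2, -0.4, -2.2]
grip_width: 13.7
finger_force: 30.0
```

```bash
python3 - <<'E'
from h import *
print(bot.get_obs()["tool_pos"])
go([465,-83,70],0.462)
E
```

```text
[465.53997012 117.53726354 174.36270451]
shift [-0.4485  0.8967  0.522 ] turn [-0.0001  0.0005 -0.0006]
```

send_rows(rows=[{"x": -0.13, "y": 0.27, "z": 0, "ax": 0, "ay": 0, "az": 0, "jaw": -1}, {"x": -0.25, "y": 0.5, "z": 0, "ax": 0, "ay": 0, "az": 0, "jaw": -1}, {"x": -0.37, "y": 0.75, "z": 0, "ax": 0, "ay": 0, "az": 0, "jaw": -1}, {"x": -0.448, "y": 0.896, "z": 0, "ax": 0, "ay": 0, "az": 0, "jaw": -1}, {"x": -0.448, "y": 0.896, "z": 0.2, "ax": 0, "ay": 0, "az": 0, "jaw": -1}, {"x": -0.448, "y": 0.896, "z": 0.4, "ax": 0, "ay": 0, "az": 0, "jaw": -1}, {"x": -0.448, "y": 0.896, "z": 0.6, "ax": 0, "ay": 0, "az": 0, "jaw": -1}, {"x": -0.448, "y": 0.896, "z": 0.67, "ax": 0, "ay": 0, "az": 0, "jaw": -1}, {"x": -0.448, "y": 0.896, "z": 0.67, "ax": 0, "ay": 0, "az": 0, "jaw": -1}, {"x": -0.448, "y": 0.896, "z": 0.67, "ax": 0, "ay": 0, "az": 0, "jaw": -1}])

```text
time: 16.55
tool_pos: [466.5, -83.1, 42.0]
tcp_rot: [3.14, -0.002, 0.462]
contact_force: [-1.1, -0.4, -1.0]
grip_width: 13.2
finger_force: 30.0
```

```bash
python3 -c "
from h import *
look('w5')"
```

```text
16.55 [466.5 -83.1  42. ] [ 3.1396e+00 -1.8000e-03  4.6230e-01]
```

View pics/w5.png

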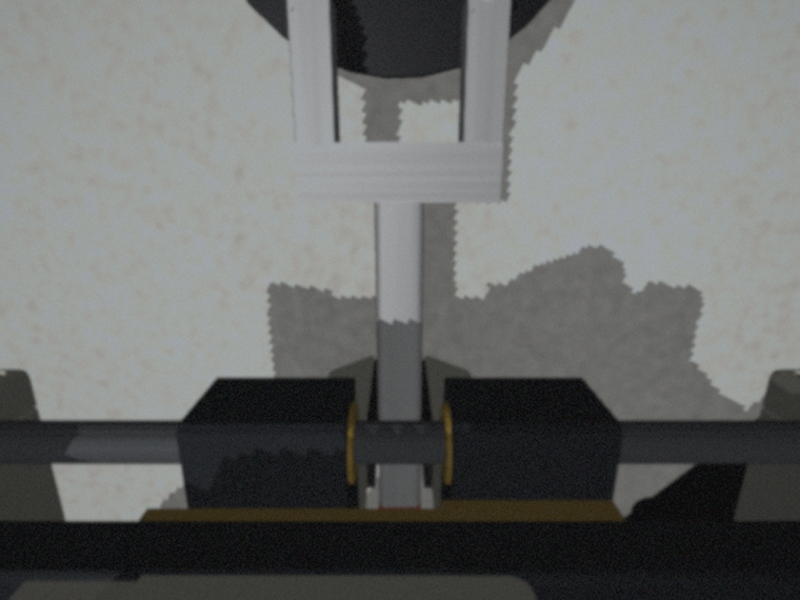

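The wrench is straight in the hand. The slot edges at (331–468, row 5) and the handle centre at (399,250) lie on the tool's centre line (column 399), and the throat is at row 142. The nut is out of view above the picture.

```bash
python3 - <<'E'
from h import *
o=np.load("w5.npz"); R=Ro.from_euler("xyz",o["tcp_rot"]).as_matrix()
t=lambda u,v,z:R.T@(v8("w5",u,v,z)-o["tool_pos"])
zt=42+25
for p in [(399,142),(399,203),(331,5),(468,5),(399,250)]: print(t(*p,zt).round(1))
th=.462;N=np.array([612.6,-9.2]);
for s in (105,): g=N-s*np.array([np.cos(th),np.sin(th)]); go([*g,40],th)
E
```

```text
[ 83.2  -0.7 -24.8]
[ 67.   -0.6 -24.9]
[115.7 -17.7 -24.8]
[115.8  16.6 -24.7]
[ 53.7  -0.6 -24.9]
shift [ 0.2935 -0.0053  0.0112] turn [ 0.0021 -0.002   0.0004]
```

send_rows(rows=[{"x": 0.04, "y": -0.003, "z": 0.008, "ax": 0, "ay": 0, "az": 0, "jaw": -1}, {"x": 0.08, "y": -0.003, "z": 0.008, "ax": 0, "ay": 0, "az": 0, "jaw": -1}, {"x": 0.12, "y": -0.003, "z": 0.008, "ax": 0, "ay": 0, "az": 0, "jaw": -1}, {"x": 0.15, "y": -0.003, "z": 0.008, "ax": 0, "ay": 0, "az": 0, "jaw": -1}, {"x": 0.18, "y": -0.003, "z": 0.008, "ax": 0, "ay": 0, "az": 0, "jaw": -1}, {"x": 0.21, "y": -0.003, "z": 0.008, "ax": 0, "ay": 0, "az": 0, "jaw": -1}, {"x": 0.24, "y": -0.003, "z": 0.008, "ax": 0, "ay": 0, "az": 0, "jaw": -1}, {"x": 0.27, "y": -0.003, "z": 0.008, "ax": 0, "ay": 0, "az": 0, "jaw": -1}, {"x": 0.3, "y": -0.003, "z": 0.008, "ax": 0, "ay": 0, "az": 0, "jaw": -1}, {"x": 0.3, "y": -0.003, "z": 0.008, "ax": 0, "ay": 0, "az": 0, "jaw": -1}])

```text
time: 17.85
tool_pos: [519.2, -55.4, 39.1]
tcp_rot: [3.141, -0.0, 0.463]
contact_force: [0.2, 0.2, -0.8]
grip_width: 13.6
finger_force: 30.0
```

```bash
python3 - <<'E'
from h import *
o=bot.get_obs(); print(o["tool_pos"],o["tcp_rot"],o["contact_force"],o["moment"])
N=np.array([612.6,-9.2]); th0=.462
b=o["tool_pos"]; y0=o["tcp_rot"][2]
# arc about nut axis: shifts in tool frame at start
r=N-b[:2]; print("offset",np.hypot(*r),np.arctan2(r[1],r[0]))
for a in (.1,.2,.3,.4,.5,.6,.7,.8,.85,.9):
    c,s=np.cos(-a),np.sin(-a); p=N-np.array([[c,-s],[s,c]])@r
    print(a,end=" "); go([*p,b[2]],y0-a)
E
```

```text
[519.23298748 -55.36175245  39.08141748] [ 3.14135911e+00 -1.87695572e-04  4.62640410e-01] [ 0.23949479  0.15262751 -0.80019873] [-0.03875654  0.00575798 -0.0118417 ]
offset 104.15520350365071 0.45916706130301915
0.1 shift [ 0.0028 -0.052  -0.    ] turn [ 0.0002 -0.0002  0.0955]
0.2 shift [ 0.0107 -0.1034 -0.    ] turn [ 0.0002 -0.0002  0.191 ]
0.3 shift [ 0.0238 -0.1538 -0.    ] turn [ 2.000e-04 -2.000e-04  2.865e-01]
0.4 shift [ 0.0418 -0.2027 -0.    ] turn [ 2.00e-04 -2.00e-04  3.82e-01]
0.5 shift [ 0.0646 -0.2495 -0.    ] turn [ 2.000e-04 -2.000e-04  4.775e-01]
0.6 shift [ 9.200e-02 -2.937e-01 -1.000e-04] turn [ 2.00e-04 -2.00e-04  5.73e-01]
0.7 shift [ 1.236e-01 -3.351e-01 -1.000e-04] turn [ 2.000e-04 -2.000e-04  6.685e-01]
0.8 shift [ 1.592e-01 -3.730e-01 -1.000e-04] turn [ 1.000e-04 -3.000e-04  7.639e-01]
0.85 shift [ 1.784e-01 -3.906e-01 -1.000e-04] turn [ 1.000e-04 -3.000e-04  8.117e-01]
0.9 shift [ 1.985e-01 -4.073e-01 -1.000e-04] turn [ 1.000e-04 -3.000e-04  8.594e-01]
```

send_rows(rows=[{"x": 0.003, "y": -0.052, "z": 0, "ax": 0, "ay": 0, "az": 0.095, "jaw": -1}, {"x": 0.011, "y": -0.103, "z": 0, "ax": 0, "ay": 0, "az": 0.191, "jaw": -1}, {"x": 0.024, "y": -0.154, "z": 0, "ax": 0, "ay": 0, "az": 0.286, "jaw": -1}, {"x": 0.042, "y": -0.203, "z": 0, "ax": 0, "ay": 0, "az": 0.382, "jaw": -1}, {"x": 0.065, "y": -0.25, "z": 0, "ax": 0, "ay": 0, "az": 0.477, "jaw": -1}, {"x": 0.092, "y": -0.294, "z": 0, "ax": 0, "ay": 0, "az": 0.573, "jaw": -1}, {"x": 0.124, "y": -0.335, "z": 0, "ax": 0, "ay": 0, "az": 0.668, "jaw": -1}, {"x": 0.159, "y": -0.373, "z": 0, "ax": 0, "ay": 0, "az": 0.764, "jaw": -1}, {"x": 0.178, "y": -0.391, "z": 0, "ax": 0, "ay": 0, "az": 0.812, "jaw": -1}, {"x": 0.178, "y": -0.391, "z": 0, "ax": 0, "ay": 0, "az": 0.812, "jaw": -1}])

```text
time: 19.1
tool_pos: [516.5, 29.8, 39.3]
tcp_rot: [3.141, -0.002, -0.387]
contact_force: [3.2, -3.8, -1.8]
grip_width: 13.4
finger_force: 30.0
```

```bash
cat > ptr.py <<'E'
from h import *
o=bot.get_obs(); print(o["time"],o["tool_pos"].round(1),o["tcp_rot"].round(3),o["contact_force"].round(1),o["moment"].round(2))
p,d=bot.capture("top"); m=bot.camera_model("top"); np.savez("top1.npz",p=p,d=d)
q=p[160:222,224:292].astype(int); r,g,b=q[...,0],q[...,1],q[...,2]
for n,M,z in (("yellow",(r>90)&(g>90)&(b<70)&(abs(r-g)<45),46),("red",(r>110)&(g<50)&(b<50),40),("white",(r>120)&(b>115),40)):
    v,u=np.nonzero(M)
    if len(u):
        W=np.array([pix(m,x+224,y+160,z) for x,y in zip(u,v)]); W=W[np.hypot(W[:,0]-610,W[:,1]+10)<58]
        a=np.arctan2(W[:,1]+9.8,W[:,0]-609.5); rr=np.hypot(W[:,1]+9.8,W[:,0]-609.5); k=rr>22; print(n,k.sum(),a[k].mean().round(3) if k.any() else "",a[k].std().round(3) if k.any() else "",rr[k].mean() if k.any() else "")
E
python3 ptr.py
```

```text
19.1 [516.5  29.8  39.3] [ 3.141e+00 -2.000e-03 -3.870e-01] [ 3.2 -3.8 -1.8] [-0.61 -0.29 -0.11]
yellow 15 0.252 0.181 31.701696072322537
red 11 0.189 0.034 52.421436736873694
white 81 -0.347 1.383 33.11584086092755
```

```bash
python3 - <<'E'
from h import *
m=bot.camera_model("top"); p=np.load("top1.npz")["p"].astype(int)
for v in range(165,195):
  for u in range(232,290):
    r,g,b=p[v,u]
    W=pix(m,u,v,46)-[609.5,-9.8,0]; R=np.hypot(W[0],W[1])
    if R<58 and R>14 and r-b>45: print(u,v,(r,g,b),"r%.0f a%.2f"%(R,np.arctan2(W[1],W[0])))
E
```

```text
251 169 (np.int64(145), np.int64(25), np.int64(23)) r58 a0.18
252 169 (np.int64(127), np.int64(19), np.int64(16)) r57 a0.13
250 170 (np.int64(154), np.int64(32), np.int64(30)) r56 a0.23
251 170 (np.int64(145), np.int64(34), np.int64(31)) r55 a0.19
252 170 (np.int64(156), np.int64(38), np.int64(35)) r55 a0.14
250 171 (np.int64(144), np.int64(36), np.int64(33)) r53 a0.24
251 171 (np.int64(148), np.int64(36), np.int64(34)) r52 a0.19
252 171 (np.int64(152), np.int64(35), np.int64(33)) r52 a0.14
250 172 (np.int64(103), np.int64(28), np.int64(28)) r50 a0.25
251 172 (np.int64(147), np.int64(33), np.int64(33)) r50 a0.20
252 172 (np.int64(154), np.int64(39), np.int64(37)) r49 a0.15
250 173 (np.int64(98), np.int64(67), np.int64(36)) r48 a0.27
251 173 (np.int64(149), np.int64(30), np.int64(33)) r47 a0.21
252 173 (np.int64(154), np.int64(37), np.int64(34)) r47 a0.16
253 173 (np.int64(71), np.int64(14), np.int64(15)) r46 a0.10
249 174 (np.int64(114), np.int64(121), np.int64(51)) r46 a0.34
250 174 (np.int64(145), np.int64(143), np.int64(60)) r45 a0.28
251 174 (np.int64(137), np.int64(58), np.int64
[... 1824 characters left out ...]
 r18 a-0.39
258 184 (np.int64(142), np.int64(109), np.int64(58)) r19 a-0.52
259 184 (np.int64(115), np.int64(97), np.int64(53)) r20 a-0.64
248 185 (np.int64(103), np.int64(84), np.int64(57)) r22 a0.91
258 185 (np.int64(75), np.int64(55), np.int64(26)) r17 a-0.61
259 185 (np.int64(148), np.int64(124), np.int64(68)) r18 a-0.73
260 185 (np.int64(114), np.int64(95), np.int64(52)) r20 a-0.82
258 186 (np.int64(80), np.int64(61), np.int64(30)) r15 a-0.72
259 186 (np.int64(83), np.int64(63), np.int64(33)) r17 a-0.84
260 186 (np.int64(130), np.int64(98), np.int64(50)) r19 a-0.93
259 187 (np.int64(84), np.int64(63), np.int64(33)) r15 a-0.98
260 187 (np.int64(89), np.int64(67), np.int64(30)) r17 a-1.06
```

The top camera shows the pointer tip at pixel (250,174.7), angle about 0.29. The red tick is at about 0.185, so the nut needs another 0.11 rad.

send_rows(rows=[{"x": 0.001, "y": -0.02, "z": 0, "ax": 0, "ay": 0, "az": 0.037, "jaw": -1}, {"x": 0.002, "y": -0.04, "z": 0, "ax": 0, "ay": 0, "az": 0.073, "jaw": -1}, {"x": 0.003, "y": -0.06, "z": 0, "ax": 0, "ay": 0, "az": 0.112, "jaw": -1}, {"x": 0.003, "y": -0.06, "z": 0, "ax": 0, "ay": 0, "az": 0.112, "jaw": -1}, {"x": 0.003, "y": -0.06, "z": 0, "ax": 0, "ay": 0, "az": 0.112, "jaw": -1}, {"x": 0.003, "y": -0.06, "z": 0, "ax": 0, "ay": 0, "az": 0.112, "jaw": -1}, {"x": 0.003, "y": -0.06, "z": 0, "ax": 0, "ay": 0, "az": 0.112, "jaw": -1}, {"x": 0.003, "y": -0.06, "z": 0, "ax": 0, "ay": 0, "az": 0.112, "jaw": -1}, {"x": 0.003, "y": -0.06, "z": 0, "ax": 0, "ay": 0, "az": 0.112, "jaw": -1}, {"x": 0.003, "y": -0.06, "z": 0, "ax": 0, "ay": 0, "az": 0.112, "jaw": -1}])

```text
time: 20.4
tool_pos: [521.6, 40.5, 39.3]
tcp_rot: [-3.141, -0.002, -0.505]
contact_force: [2.9, -3.9, -1.6]
grip_width: 13.3
finger_force: 30.0
```

```bash
python3 ptr.py; python3 - <<'E'
import numpy as np,cv2
p=np.load("top1.npz")["p"][150:230,205:311,::-1]
cv2.imwrite("pics/t2.png",cv2.resize(p,(795,600),interpolation=cv2.INTER_CUBIC))
E
```

```text
20.4 [521.6  40.5  39.3] [-3.141e+00 -2.000e-03 -5.050e-01] [ 2.9 -3.9 -1.6] [-0.46 -0.34 -0.01]
yellow 17 0.16 0.229 30.34198893182772
red 8 0.19 0.037 54.311809879134636
white 80 -0.236 1.575 32.46843392162184
```

View pics/t2.png

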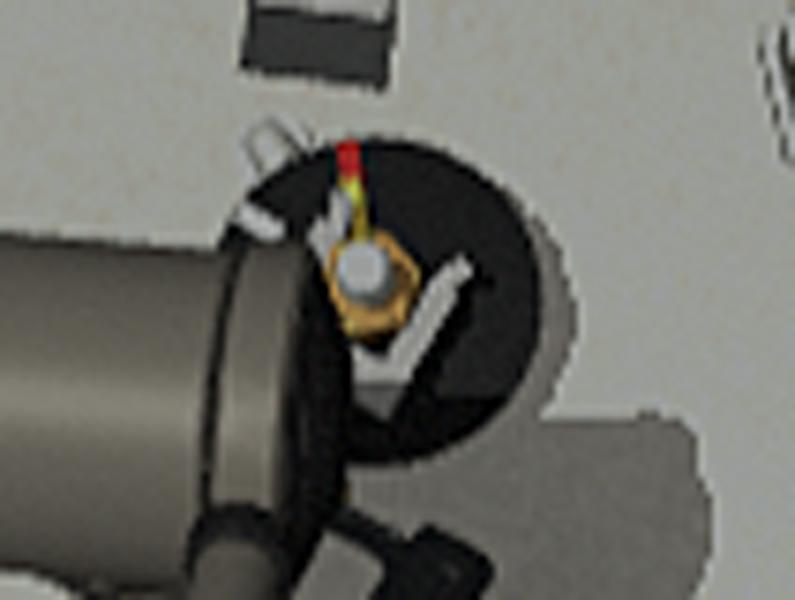

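The pointer (tip at (350,185), base at (362,237)) now meets the red tick at (347,160), perhaps a hair short. I'll nudge it about 0.03 rad further, unload within the slot's play, and back the wrench out.

send_rows(rows=[{"x": 0, "y": -0.015, "z": 0, "ax": 0, "ay": 0, "az": 0.028, "jaw": -1}, {"x": 0, "y": -0.015, "z": 0, "ax": 0, "ay": 0, "az": 0.028, "jaw": -1}, {"x": 0.001, "y": 0.02, "z": 0, "ax": 0, "ay": 0, "az": -0.035, "jaw": -1}, {"x": 0.003, "y": 0.052, "z": 0, "ax": 0, "ay": 0, "az": -0.095, "jaw": -1}, {"x": -0.037, "y": 0.056, "z": 0, "ax": 0, "ay": 0, "az": -0.095, "jaw": -1}, {"x": -0.087, "y": 0.061, "z": 0, "ax": 0, "ay": 0, "az": -0.095, "jaw": -1}, {"x": -0.147, "y": 0.067, "z": 0, "ax": 0, "ay": 0, "az": -0.095, "jaw": -1}, {"x": -0.247, "y": 0.077, "z": 0, "ax": 0, "ay": 0, "az": -0.095, "jaw": -1}, {"x": -0.345, "y": 0.087, "z": 0, "ax": 0, "ay": 0, "az": -0.095, "jaw": -1}, {"x": -0.345, "y": 0.087, "z": 0, "ax": 0, "ay": 0, "az": -0.095, "jaw": -1}])

```text
time: 21.7
tool_pos: [450.4, 60.2, 39.1]
tcp_rot: [3.141, 0.001, -0.405]
contact_force: [1.1, -0.3, -2.1]
grip_width: 13.8
finger_force: 30.0
```

```bash
python3 ptr.py; python3 - <<'E'
from h import *
m=bot.camera_model("top"); p=np.load("top1.npz")["p"].astype(int)
D=[]
for v in range(165,183):
  for u in range(240,270):
    r,g,b=p[v,u]
    z=46 if g>80 else 40
    W=pix(m,u,v,z)-[609.5,-9.8,0]; R=np.hypot(W[0],W[1])
    if 24<R<62 and r-b>45: D.append((z,R,np.arctan2(W[1],W[0]),r-b))
D=np.array(D)
for z,lo,hi in((46,34,46),(46,24,46),(40,46,62)):
  k=(D[:,0]==z)&(D[:,1]>lo)&(D[:,1]<hi); print(z,k.sum(),np.average(D[k,2],weights=D[k,3]))
R0=(456.7,311.9); go([*R0,175],.137)
E
```

```text
21.7 [450.4  60.2  39.1] [ 3.141e+00  1.000e-03 -4.050e-01] [ 1.1 -0.3 -2.1] [ 0.07  0.02 -0.03]
yellow 13 0.161 0.254 31.59617758147778
red 8 0.19 0.037 54.311809879134636
white 32 1.143 1.646 49.642287016136244
46 12 0.18054325106972582
46 23 0.18895926916569836
40 15 0.193449329285364
shift [-0.4746 -1.168  -0.6785] turn [ 1.000e-04 -4.000e-04 -5.176e-01]
```

send_rows(rows=[{"x": 0, "y": 0, "z": -0.2, "ax": 0, "ay": 0, "az": 0, "jaw": -1}, {"x": 0, "y": 0, "z": -0.45, "ax": 0, "ay": 0, "az": 0, "jaw": -1}, {"x": -0.1, "y": -0.2, "z": -0.6, "ax": 0, "ay": 0, "az": -0.1, "jaw": -1}, {"x": -0.2, "y": -0.45, "z": -0.6, "ax": 0, "ay": 0, "az": -0.2, "jaw": -1}, {"x": -0.3, "y": -0.7, "z": -0.6, "ax": 0, "ay": 0, "az": -0.3, "jaw": -1}, {"x": -0.4, "y": -0.9, "z": -0.6, "ax": 0, "ay": 0, "az": -0.4, "jaw": -1}, {"x": -0.47, "y": -1, "z": -0.6, "ax": 0, "ay": 0, "az": -0.518, "jaw": -1}, {"x": -0.47, "y": -1, "z": -0.6, "ax": 0, "ay": 0, "az": -0.518, "jaw": -1}, {"x": -0.47, "y": -1, "z": -0.6, "ax": 0, "ay": 0, "az": -0.518, "jaw": -1}, {"x": -0.47, "y": -1, "z": -0.6, "ax": 0, "ay": 0, "az": -0.518, "jaw": -1}])

```text
time: 23.0
tool_pos: [445.2, 279.3, 159.2]
tcp_rot: [3.141, -0.0, 0.134]
contact_force: [0.3, 0.1, -1.6]
grip_width: 13.6
finger_force: 30.0
```

```bash
python3 - <<'E'
from h import *
go([458,312,60],.137); go([458,312,16],.137)
E
```

```text
shift [ 0.0852 -0.1535  0.4957] turn [ 0.0002 -0.0001 -0.0027]
shift [ 0.0852 -0.1535  0.7157] turn [ 0.0002 -0.0001 -0.0027]
```

send_rows(rows=[{"x": 0.085, "y": -0.153, "z": 0.1, "ax": 0, "ay": 0, "az": -0.003, "jaw": -1}, {"x": 0.085, "y": -0.153, "z": 0.3, "ax": 0, "ay": 0, "az": -0.003, "jaw": -1}, {"x": 0.085, "y": -0.153, "z": 0.5, "ax": 0, "ay": 0, "az": -0.003, "jaw": -1}, {"x": 0.085, "y": -0.153, "z": 0.6, "ax": 0, "ay": 0, "az": -0.003, "jaw": -1}, {"x": 0.085, "y": -0.153, "z": 0.66, "ax": 0, "ay": 0, "az": -0.003, "jaw": -1}, {"x": 0.085, "y": -0.153, "z": 0.69, "ax": 0, "ay": 0, "az": -0.003, "jaw": -1}, {"x": 0.085, "y": -0.153, "z": 0.71, "ax": 0, "ay": 0, "az": -0.003, "jaw": -1}, {"x": 0.085, "y": -0.153, "z": 0.717, "ax": 0, "ay": 0, "az": -0.003, "jaw": -1}, {"x": 0.085, "y": -0.153, "z": 0.717, "ax": 0, "ay": 0, "az": -0.003, "jaw": -1}, {"x": 0.085, "y": -0.153, "z": 0.717, "ax": 0, "ay": 0, "az": -0.003, "jaw": -1}])

```text
time: 24.25
tool_pos: [457.6, 313.0, 16.1]
tcp_rot: [-3.142, -0.001, 0.14]
contact_force: [0.4, -0.6, -1.7]
grip_width: 13.8
finger_force: 30.0
```

send_rows(rows=[{"x": 0, "y": 0, "z": 0.006, "ax": 0, "ay": 0, "az": 0, "jaw": -1}, {"x": 0, "y": 0, "z": 0.006, "ax": 0, "ay": 0, "az": 0, "jaw": -1}, {"x": 0, "y": 0, "z": 0.006, "ax": 0, "ay": 0, "az": 0, "jaw": -0.4}, {"x": 0, "y": 0, "z": 0.006, "ax": 0, "ay": 0, "az": 0, "jaw": 0}, {"x": 0, "y": 0, "z": 0.006, "ax": 0, "ay": 0, "az": 0, "jaw": 0}, {"x": 0, "y": 0, "z": -0.1, "ax": 0, "ay": 0, "az": 0, "jaw": 0}, {"x": 0, "y": 0, "z": -0.3, "ax": 0, "ay": 0, "az": 0, "jaw": 0}, {"x": -0.1, "y": 0, "z": -0.6, "ax": 0, "ay": 0, "az": 0, "jaw": 0}, {"x": -0.2, "y": 0, "z": -0.9, "ax": 0, "ay": 0, "az": 0, "jaw": 0}, {"x": -0.2, "y": 0, "z": -0.9, "ax": 0, "ay": 0, "az": 0, "jaw": 0}])

```text
time: 25.5
tool_pos: [418.9, 308.5, 200.5]
tcp_rot: [-3.138, -0.009, 0.14]
contact_force: [-0.1, -0.0, -0.9]
grip_width: 46.1
finger_force: 0.0
```

```bash
python3 - <<'E'
from h import *
o,p,d=look('w6')
C=cloud(bot.camera_model("wrist"),d,o); 
# heights along wrench
th=.137;u=np.array([np.cos(th),np.sin(th)]);n=np.array([-u[1],u[0]]);rel=C[...,:2]-[456.7,311.9]
x=rel@u;y=rel@n;z=C[...,2]
for a in range(-85,70,15):
    k=(abs(x-a)<3)&(abs(y)<24)&(z>34)&(z<60)&(d>0); print(a,k.sum(),y[k].mean().round(1) if k.any() else "",np.median(z[k]).round(1) if k.any() else "")
p,d=bot.capture("top"); np.savez("top2.npz",p=p,d=d)
cv2.imwrite("pics/t3.png",cv2.resize(p[190:280,96:216,::-1],(800,600),interpolation=cv2.INTER_CUBIC))
E
```

```text
25.5 [418.9 308.5 200.5] [-3.1384 -0.0088  0.1405]
-85 55 1.1 41.4
-70 78 1.4 41.6
-55 83 1.0 41.6
-40 89 1.1 41.7
-25 90 1.2 41.4
-10 88 1.4 41.3
5 90 1.3 41.4
20 90 1.4 41.4
35 105 1.6 41.4
50 104 1.7 41.3
65 106 1.8 41.3
```

View pics/w6.png

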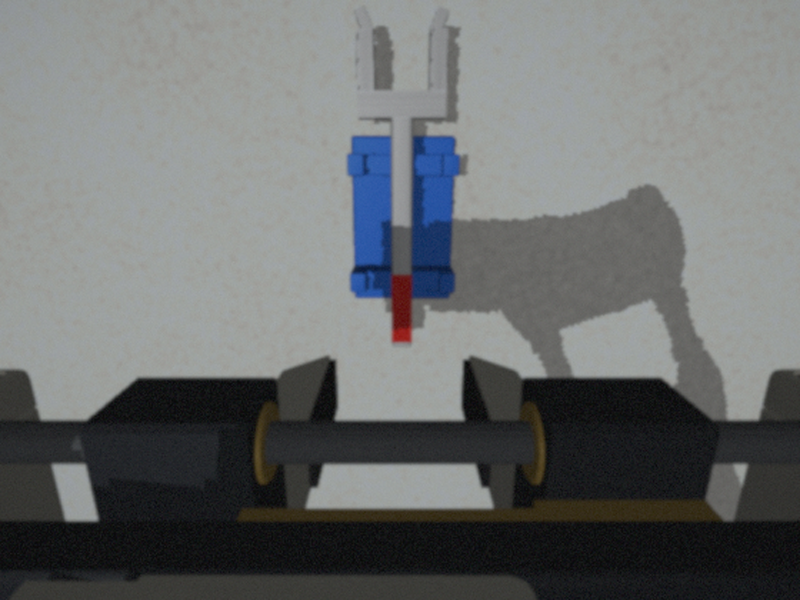

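The wrench lies flat and centred between the lips, with its axis on column 401 and its end at (402,342). Next is the switch, which I'll measure from the saved top image.

```bash
python3 - <<'E'
from h import *
m=bot.camera_model("top"); D=np.load("top2.npz"); p=D["p"].astype(int); d=D["d"]; C=cloud(m,d)
U0,V0=325,200; q=p[V0:275,U0:390]; r,g,b=q[...,0],q[...,1],q[...,2]
v,u=np.nonzero((r>80)&(g<50)); v,u=v+V0,u+U0; print(len(u),u.mean(),v.mean()); B=pix(m,u.mean(),v.mean(),121); print("ball",B, C[v,u,2].max(), np.median(C[v,u],axis=0))
X=C[V0:275,U0:390].reshape(-1,3); k=(X[:,2]>45)&(X[:,2]<60); 
for lo,hi in((45,60),(72,86)):
    k=(X[:,2]>lo)&(X[:,2]<hi)&(np.hypot(X[:,0]-470,X[:,1]+280)<95); rc=cv2.minAreaRect(X[k,:2].astype(np.float32)); print(lo,k.sum(),rc)
print(bot.get_obs()["joint_positions"])
E
```

```text
64 361.875 244.265625
ball [ 465.54262504 -279.44078926  121.        ] 136.0834493347279 [ 465.43989929 -277.34743414  131.06417247]
45 1368 ((483.6143493652344, -284.7030334472656), (94.86231994628906, 154.39027404785156), 71.97657775878906)
72 387 ((486.35986328125, -285.2686767578125), (50.04624557495117, 69.72321319580078), 71.96461486816406)
[ 4.86528065e-01  3.56915812e-01  1.59115506e+00 -1.27552596e-04
  1.19212831e+00  1.91745173e+00]
```

send_rows(rows=[{"x": -0.03, "y": 0.3, "z": 0, "ax": 0, "ay": 0, "az": 0, "jaw": -1}, {"x": -0.07, "y": 0.6, "z": 0, "ax": 0, "ay": 0, "az": 0, "jaw": -1}, {"x": -0.1, "y": 0.9, "z": 0, "ax": 0, "ay": 0, "az": 0, "jaw": -1}, {"x": -0.13, "y": 1, "z": 0, "ax": 0, "ay": 0, "az": 0, "jaw": -1}, {"x": -0.13, "y": 1, "z": 0, "ax": 0, "ay": 0, "az": 0, "jaw": -1}, {"x": -0.13, "y": 1, "z": 0, "ax": 0, "ay": 0, "az": 0, "jaw": -1}, {"x": -0.13, "y": 1, "z": 0, "ax": 0, "ay": 0, "az": 0, "jaw": -1}, {"x": -0.13, "y": 1, "z": 0, "ax": 0, "ay": 0, "az": 0, "jaw": -1}, {"x": -0.13, "y": 1, "z": 0, "ax": 0, "ay": 0, "az": 0, "jaw": -1}, {"x": -0.13, "y": 1, "z": 0, "ax": 0, "ay": 0, "az": 0, "jaw": -1}])

```text
time: 26.85
tool_pos: [419.9, 105.8, 195.7]
tcp_rot: [3.142, -0.0, 0.14]
contact_force: [-0.4, 0.6, 0.3]
grip_width: 0.2
finger_force: 0.0
```

send_rows(rows=[{"x": -0.03, "y": 0.3, "z": 0, "ax": 0, "ay": 0, "az": 0, "jaw": -1}, {"x": -0.07, "y": 0.6, "z": 0, "ax": 0, "ay": 0, "az": 0, "jaw": -1}, {"x": -0.1, "y": 0.9, "z": 0, "ax": 0, "ay": 0, "az": 0.1, "jaw": -1}, {"x": -0.13, "y": 1, "z": 0, "ax": 0, "ay": 0, "az": 0.2, "jaw": -1}, {"x": -0.13, "y": 1, "z": 0, "ax": 0, "ay": 0, "az": 0.3, "jaw": -1}, {"x": -0.13, "y": 1, "z": 0, "ax": 0, "ay": 0, "az": 0.434, "jaw": -1}, {"x": -0.13, "y": 1, "z": 0, "ax": 0, "ay": 0, "az": 0.434, "jaw": -1}, {"x": -0.13, "y": 1, "z": 0, "ax": 0, "ay": 0, "az": 0.434, "jaw": -1}, {"x": -0.13, "y": 1, "z": 0, "ax": 0, "ay": 0, "az": 0.434, "jaw": -1}, {"x": -0.13, "y": 1, "z": 0, "ax": 0, "ay": 0, "az": 0.434, "jaw": -1}])

```text
time: 28.1
tool_pos: [422.0, -95.9, 195.7]
tcp_rot: [3.142, -0.0, -0.314]
contact_force: [0.9, -0.2, 0.5]
grip_width: 0.4
finger_force: 0.0
```

```bash
python3 - <<'E'
from h import *
print(bot.get_obs()["joint_positions"]); go([422,-265,112],-.314)
E
```

```text
[-4.00927287e-01  2.04776763e-01  1.80893317e+00 -7.24649159e-05
  1.12774481e+00  1.48370913e+00]
shift [0.2607 0.804  0.4188] turn [ 0.0001 -0.0001  0.0002]
```

send_rows(rows=[{"x": 0.08, "y": 0.27, "z": 0, "ax": 0, "ay": 0, "az": 0, "jaw": -1}, {"x": 0.17, "y": 0.54, "z": 0, "ax": 0, "ay": 0, "az": 0, "jaw": -1}, {"x": 0.26, "y": 0.804, "z": 0, "ax": 0, "ay": 0, "az": 0, "jaw": -1}, {"x": 0.26, "y": 0.804, "z": 0.15, "ax": 0, "ay": 0, "az": 0, "jaw": -1}, {"x": 0.26, "y": 0.804, "z": 0.3, "ax": 0, "ay": 0, "az": 0, "jaw": -1}, {"x": 0.26, "y": 0.804, "z": 0.42, "ax": 0, "ay": 0, "az": 0, "jaw": -1}, {"x": 0.26, "y": 0.804, "z": 0.42, "ax": 0, "ay": 0, "az": 0, "jaw": -1}, {"x": 0.26, "y": 0.804, "z": 0.42, "ax": 0, "ay": 0, "az": 0, "jaw": -1}, {"x": 0.26, "y": 0.804, "z": 0.42, "ax": 0, "ay": 0, "az": 0, "jaw": -1}, {"x": 0.26, "y": 0.804, "z": 0.42, "ax": 0, "ay": 0, "az": 0, "jaw": -1}])

```text
time: 29.35
tool_pos: [422.0, -265.3, 112.5]
tcp_rot: [3.141, -0.002, -0.315]
contact_force: [-0.3, -0.2, 0.6]
grip_width: 0.0
finger_force: 0.0
```

send_rows(rows=[{"x": 0.06, "y": 0, "z": 0, "ax": 0, "ay": 0, "az": 0, "jaw": -1}, {"x": 0.12, "y": 0, "z": 0, "ax": 0, "ay": 0, "az": 0, "jaw": -1}, {"x": 0.16, "y": 0, "z": 0, "ax": 0, "ay": 0, "az": 0, "jaw": -1}, {"x": 0.2, "y": 0, "z": 0, "ax": 0, "ay": 0, "az": 0, "jaw": -1}, {"x": 0.24, "y": 0, "z": 0, "ax": 0, "ay": 0, "az": 0, "jaw": -1}, {"x": 0.28, "y": 0, "z": 0, "ax": 0, "ay": 0, "az": 0, "jaw": -1}, {"x": 0.31, "y": 0, "z": 0, "ax": 0, "ay": 0, "az": 0, "jaw": -1}, {"x": 0.33, "y": 0, "z": 0, "ax": 0, "ay": 0, "az": 0, "jaw": -1}, {"x": 0.335, "y": 0, "z": 0, "ax": 0, "ay": 0, "az": 0, "jaw": -1}, {"x": 0.335, "y": 0, "z": 0, "ax": 0, "ay": 0, "az": 0, "jaw": -1}])

```text
time: 30.6
tool_pos: [485.3, -285.7, 111.6]
tcp_rot: [-3.142, 0.0, -0.315]
contact_force: [-0.5, 0.7, -1.1]
grip_width: 0.2
finger_force: 0.5
```

```bash
cat > ball.py <<'E'
from h import *
o=bot.get_obs(); print(o["time"],o["tool_pos"],o["contact_force"])
m=bot.camera_model("top"); p,d=bot.capture("top"); np.savez("top3.npz",p=p,d=d)
q=p[200:275,325:390].astype(int); v,u=np.nonzero((q[...,0]>80)&(q[...,1]<50)); print(len(u))
if len(u):
    B=pix(m,u.mean()+325,v.mean()+200,121); w=(B-[486.4,-285.3,0])[:2]@[.951,-.309]; print(B,"along",w,"angle",.5+np.arcsin(np.clip(w/50,-1,1)))
E
python3 ball.py
```

```text
30.6 [ 485.34859306 -285.71784306  111.61133323] [-0.49992251  0.74402334 -1.13296954]
0
```

send_rows(rows=[{"x": 0.005, "y": 0, "z": 0, "ax": 0, "ay": 0, "az": 0, "jaw": -1}, {"x": 0.01, "y": 0, "z": 0, "ax": 0, "ay": 0, "az": 0, "jaw": -1}, {"x": 0.015, "y": 0, "z": 0, "ax": 0, "ay": 0, "az": 0, "jaw": -1}, {"x": 0.015, "y": 0, "z": 0, "ax": 0, "ay": 0, "az": 0, "jaw": -1}, {"x": 0.015, "y": 0, "z": 0, "ax": 0, "ay": 0, "az": 0, "jaw": -1}, {"x": 0.015, "y": 0, "z": 0, "ax": 0, "ay": 0, "az": 0, "jaw": -1}, {"x": 0.015, "y": 0, "z": 0, "ax": 0, "ay": 0, "az": 0, "jaw": -1}, {"x": 0.015, "y": 0, "z": 0, "ax": 0, "ay": 0, "az": 0, "jaw": -1}, {"x": 0.015, "y": 0, "z": 0, "ax": 0, "ay": 0, "az": 0, "jaw": -1}, {"x": 0.015, "y": 0, "z": 0, "ax": 0, "ay": 0, "az": 0, "jaw": -1}])

```text
time: 31.9
tool_pos: [488.2, -286.7, 111.7]
tcp_rot: [3.142, 0.0, -0.315]
contact_force: [-1.5, 1.0, -1.3]
grip_width: 0.4
finger_force: 1.3
```

send_rows(rows=[{"x": 0.005, "y": 0, "z": 0, "ax": 0, "ay": 0, "az": 0, "jaw": -1}, {"x": 0.01, "y": 0, "z": 0, "ax": 0, "ay": 0, "az": 0, "jaw": -1}, {"x": 0.015, "y": 0, "z": 0, "ax": 0, "ay": 0, "az": 0, "jaw": -1}, {"x": 0.015, "y": 0, "z": 0, "ax": 0, "ay": 0, "az": 0, "jaw": -1}, {"x": 0.015, "y": 0, "z": 0, "ax": 0, "ay": 0, "az": 0, "jaw": -1}, {"x": 0.015, "y": 0, "z": 0, "ax": 0, "ay": 0, "az": 0, "jaw": -1}, {"x": 0.015, "y": 0, "z": 0, "ax": 0, "ay": 0, "az": 0, "jaw": -1}, {"x": 0.015, "y": 0, "z": 0, "ax": 0, "ay": 0, "az": 0, "jaw": -1}, {"x": 0.015, "y": 0, "z": 0, "ax": 0, "ay": 0, "az": 0, "jaw": -1}, {"x": 0.015, "y": 0, "z": 0, "ax": 0, "ay": 0, "az": 0, "jaw": -1}])

```text
time: 33.15
tool_pos: [488.7, -286.8, 111.5]
tcp_rot: [-3.141, 0.006, -0.315]
contact_force: [-13.1, 2.5, 5.0]
grip_width: 0.5
finger_force: 5.9
```

At the stop: 13 N. I'll retract and check.

send_rows(rows=[{"x": -0.1, "y": 0, "z": 0, "ax": 0, "ay": 0, "az": 0, "jaw": -1}, {"x": -0.35, "y": 0, "z": 0, "ax": 0, "ay": 0, "az": 0, "jaw": -1}, {"x": -0.5, "y": 0, "z": -0.2, "ax": 0, "ay": 0, "az": 0, "jaw": -1}, {"x": -0.5, "y": 0, "z": -0.5, "ax": 0, "ay": 0, "az": 0, "jaw": -1}, {"x": -0.5, "y": -0.2, "z": -0.6, "ax": 0, "ay": 0, "az": 0, "jaw": -1}, {"x": -0.5, "y": -0.5, "z": -0.6, "ax": 0, "ay": 0, "az": 0, "jaw": -1}, {"x": -0.5, "y": -0.8, "z": -0.6, "ax": 0, "ay": 0, "az": 0, "jaw": -1}, {"x": -0.5, "y": -0.8, "z": -0.6, "ax": 0, "ay": 0, "az": 0, "jaw": -1}, {"x": -0.5, "y": -0.8, "z": -0.6, "ax": 0, "ay": 0, "az": 0, "jaw": -1}, {"x": -0.5, "y": -0.8, "z": -0.6, "ax": 0, "ay": 0, "az": 0, "jaw": -1}])

```text
time: 34.4
tool_pos: [445.6, -105.8, 231.8]
tcp_rot: [3.141, -0.001, -0.317]
contact_force: [0.5, 0.3, 0.1]
grip_width: 0.5
finger_force: 0.0
```

```bash
python3 ball.py; python3 ptr.py
```

```text
34.4 [ 445.57561026 -105.83098143  231.84228556] [0.47942765 0.30494844 0.14061392]
67
[ 510.43126474 -293.98581557  121.        ] along 25.537649778909554 angle 1.0360604164131701
34.45 [ 445.5 -105.9  231.8] [ 3.141e+00 -1.000e-03 -3.170e-01] [-0.7 -0.   0.3] [0.06 0.01 0.01]
yellow 20 0.155 0.192 32.805550774753854
red 8 0.19 0.037 54.311809879134636
white 14 0.923 0.136 48.66122239707941
```

```bash
python3 -c "
from plant import bot
print(bot.close_job())"
```

```text
the job is handed in; nothing more can be done
None
```

The job is handed in at about 34 s of the 72 s allowed: nut turned by hand to the white tick and by wrench to the red tick, wrench flat on its rest between the lips, then the black pump switched on. The tub, vials and scraper were not touched.

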